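Unlock the display stand and present the honing steel

TASK

Wind the handwheel of the display stand anticlockwise (seen from above) until the keeper bar is fully back against its stop posts, so that it no longer covers the tools' guards. Then draw the honing steel (the tool with the long round handle) out of its slot, turn it level and finish holding it there in the gripper, level and still, its guard at least 22 cm above the counter and touching nothing else. Leave the other two tools in the stand and the goods on the counter alone.

Things in the scene. Friction and masses are not known exactly. Their poses are not given: they have to be found in the camera images.
- stand: Fixed slanted wooden tool stand, block 226 mm wide. Origin on the counter below the middle slot's mouth; x from the robot side to the back, y left, z up. Three square slots, 15 mm wide, have mouths at x 0, z 155 and y -75, 0, +75 mm; all lean 35 degrees from vertical, so that the handles point up and towards -x. The sloping top face is square to the slots.
- handwheel (a joint): Angle of the level handwheel, rad. Positive is anticlockwise seen from above and opens the keeper. 0: fully shut, crank knob on the stand's -x side of the wheel's centre; 7.5 (about 1.2 turns): the end, the bar meets its stop. Starts somewhere in 0 to 1. Stiff (about 1.5 N at the knob), stays where left.
- wheel_centre (a point): Point on the handwheel's axis, level with the top of its rim, 101 mm above the counter. The steel wheel is 100 mm across and has three spokes. It sits on a grey gear housing 70 mm high, 200 x 155 mm, at the right-hand side (-y) of the stand; wheel axis at x -50, y -205 mm in the stand's frame.
- crank_grip (a point): Middle of the upright black crank knob on the wheel's rim, 45 mm from the wheel's axis, 128 mm above the counter. The knob is a round pin 20 mm in diameter, 45 mm high (102 to 147 mm above the counter), that spins freely on its own upright axis, so a gripper can carry it round without turning.
- keeper_bar (a joint): How far the steel keeper bar has slid, m, down the stand's sloping face towards the stand's -x, geared to the handwheel (28 mm for 7.5 rad). 0 is shut, the bar lying over the edges of all three guards so that no tool can be drawn; 0.028 is against the stop posts, all tools free.
- bar_middle (a point): Middle of the keeper bar's upper face. The bar is 242 mm long, 20 mm wide, 12 mm thick, and lies across the stand 10 mm clear of the sloping face.
- honing_steel: Round steel rod 12 mm thick and 118 mm long, round guard 48 mm across and 8 mm thick, round dark wooden handle 24 mm thick with a 27 mm steel end cap; 0.12 to 0.24 kg. Origin at the centre of the guard's underside, which rests on the sloping face; z up the handle (z 8 to 103 mm, cap to 108), rod z 0 to -118 mm. In any of the three slots; its turn about z means nothing.
- steel_grip (a point): Point on the axis of the honing steel's handle, 60 mm above the guard's underside, a good place to hold it.
- steel_tip (a point): Tip of the honing steel's rod, 118 mm below the guard's underside.
- palette_knife: Other tool in the stand, to be left: same guard, flat dark wooden handle 12 x 26 mm and 70 mm long. Origin and z as for the honing steel.
- ice_pick: Other tool in the stand, to be left: same guard, short neck and a round wooden ball 38 mm across, its centre 50 mm above the guard's underside. Origin and z as for the honing steel.
- copper_pan: Bystander: copper pot 130 mm across, 60 mm high. Origin under its centre.
- steel_mug: Bystander: steel mug 76 mm across, 85 mm high. Origin under its centre.
- jar: Bystander: closed glass jar 64 mm across, 90 mm high. Origin under its centre.
- carton: Bystander: cardboard box 50 x 80 x 45 mm high. Origin under its centre.
- bowl: Bystander: white bowl 120 mm across, 50 mm high. Origin under its centre.
Not all that is in view belongs to the job. Leave any green look-alike of the ice_pick alone. What is shaped like the palette_knife but turquoise is not meant.

How it is judged:
On the way, in this order (a step that is already met when the one before it is completed fails the run):
1. the keeper bar is back against its stop, wound by the handwheel (value of joint keeper_bar above 0.0262 m and value of joint handwheel above 7 rad), for 0.2 s.
2. the honing steel is drawn clear out of its slot and in the gripper (height (world z) of steel_tip above 0.165 m and contact force between honing_steel and the fingers above 1 N), for 0.1 s.
At the end, for the whole second after the job is handed in: The honing steel is held by the gripper alone, its axis within 12 degrees of level, its guard more than 21 cm above the counter, at rest; the keeper bar is still back within 2.5 mm of its stop; the other two tools are within 25 mm and the goods within 40 mm of where they started (angle between honing_steel's own z axis and vertical between 1.36 and 1.78 rad and height (world z) of honing_steel above 0.21 m and contact force between honing_steel and the fingers above 1 N and contact force between honing_steel and stand below 0.2 N and contact force between honing_steel and palette_knife below 0.2 N and contact force between honing_steel and ice_pick below 0.2 N and contact force between honing_steel and copper_pan below 0.2 N and contact force between honing_steel and steel_mug below 0.2 N and contact force between honing_steel and jar below 0.2 N and contact force between honing_steel and carton below 0.2 N and contact force between honing_steel and bowl below 0.2 N and linear speed of honing_steel below 0.03 m/s and angular speed of honing_steel below 0.2 rad/s and value of joint keeper_bar above 0.0255 m and distance of each of palette_knife, ice_pick from where it was at the start of the episode below 0.025 m and distance of each of copper_pan, steel_mug, jar, carton, bowl from where it was at the start of the episode below 0.04 m); the arm keeps its last pose, push and grip.
It fails at once if another tool is drawn from the stand (distance of any of palette_knife, ice_pick from where it was at the start of the episode above 0.03 m).
It fails at once if goods on the counter are knocked about (distance of any of copper_pan, steel_mug, jar, carton, bowl from where it was at the start of the episode above 0.05 m).
It also fails if it takes over 72 s, if anything falls off the work surface, if the arm or the gripper's body presses on something with over 40 N, if the wrist force passes 120 N, or if a joint passes its speed limit or range.

ROBOT

A 6-joint arm with a two-finger parallel gripper is mounted at the origin on the work surface. World frame = base frame: x ahead of the robot, y to its left, z up, the work surface at z = 0. Lengths are in m, angles in rad, forces in N, time in s.
With the tool pointing down it reaches from about 0.35 to 0.975 m from the base axis. Payload 4.9 kg.
Tool frame: the origin (TCP) lies on the centre line of the jaws, within the pads' length; the fingertips stand 14 mm ahead of it and the grasp point (between the pads) lies 5 mm behind it; x points along the fingers, z is the direction in which the jaws open and shut, and the axes are right-handed (so a half turn about x gives the same grasp; the last joint's range is limited). The gripper opens to 85 mm and grips with 20 to 120 N. Pads are 22 mm wide; open, the fingers measure 114 mm over their backs; the gripper's body (76 mm by 85 mm) begins 54 mm behind the grasp point. The pads swing forward as they close: fully open they stand 13 mm farther back than shut.
Start: joints at [-1.345, 0.053, 1.613, -0, 1.476, -0.119], TCP at [0.211, -0.588, 0.245] pointing down, gripper open.
Joint ranges: [-3.01, 3.01], [-1.01, 2.22], [0.06, 2.58], [-1.02, 4.17], [0.09, 2.62], [-3.14, 3.14]. Speed limits (rad/s): [2.57, 2.57, 3.14, 3.14, 3.14, 3.14].

INTERFACE

Orientations are given as a rotation vector (axis times angle).
In Python, from station import ctrl gives the robot as it stands.
- The arm moves only by the tool move_arm, never from a script. Its argument "increments" is a list that holds one entry, the list of rows, each a list of 4 numbers: the shift along the tool's x, y, z in units of 25 cm (1.0 is 25 cm), then the turn about the tool's x in units of 90 degrees (1.0 is 90 degrees). A call has 1 to 20 rows; each row shifts and turns the commanded pose from where the row before left it, along the tool's axes as they then stand; what a row does not reach is not made up. A row lasts 1/12 s, in which the tool goes at most 41.7 mm and 7.16 degrees, less where a joint would pass 70% of its speed; a pose out of reach is approached as far as the arm can. A call with a number of a shift or a turn outside -1 to 1 is refused whole. A call with a gripper value outside its range is refused whole. "gripper" is the closure, from 0 (fully open) to 1 (shut), set as the call begins (left out, the last holds). The fingers move at their own pace and stop on an object; "squeeze" is the grip in N (left out, the last holds). Time passes only in rows, so rows that do not move let the fingers close. It gives the time, the measured TCP pose, the force and the opening at its end, in the units of the state.
- ctrl.get_obs(): the state, without advancing time (a new reading comes with each control period).
- ctrl.get_image(name): name is "scene" or "top"; returns a dict with "pixels" (420x560x3 uint8, red, green, blue), "depth" (420x560 float32, m along the optical axis (not along the pixel's ray), 0 where there is no reading), "K" (3x3 intrinsics, pixels), "extrinsics" (4x4, takes a point from camera to world coordinates). Camera axes: x right, y up, looking along -z (the intrinsics and any distortion apply to the point x, -y, -z); pixel columns grow to the right and rows downward; lengths in m; the calibration is good to about 2 mm. A picture is of the moment at which its call begins.
- ctrl.finish_job(): hands the job in, once; it reports no verdict.
Trained networks look in the newest picture that a camera, given by its name, has taken for a name from the list of things; names that differ only in an ending like _2 or _b are one class to them, and where a whole thing is asked for, a point or a joint stands for the part that bears it (a point fixed in the world has none). Each returns a list of dicts, best first, with "score" (0 to 1); they miss things now and then, are a little off and sometimes report something else, mostly with a low value. They report only what shows in the picture. A call takes as long as a camera call. They do not tell look-alikes from the thing itself.
- ctrl.trace(camera, target): "region" (420x560 bool, what is visible of it) and "pixel" ([row, column] in pixels, amid what is visible of it).
The state is a dict: "t": time; "q": joint angles; "dq": joint speeds; "effort": joint torques, N m; "tool_pos": TCP position; "tool_rot": TCP orientation; "contact_force": force on the tool from outside, world axes, zero at the start; "wrist_torque": the same for the moment, N m; "opening": finger opening in m.
Only numpy, scipy, OpenCV 4.12 (cv2) and the standard library are available. Lean on these libraries where they do the work, as an engineer would, in place of code of your own. Each camera call takes 0.05 s, during which the arm holds its last target. There are 200 camera calls.

## Working session

There is one attempt and no reset: what is moved stays moved. The work goes in short steps, Python scripts to look and compute and a tool call to move; the robot and the scene stay as the last step left them, time stands still between calls to the robot, and variables do not carry over. Pictures are saved under pics/ and viewed, about 8 in all and at most 12, crops included, and the job is handed in when it is done.

Besides the shell and the picture viewer there is one more tool, called after "Emit:" as name(argument=value, ...), one argument or row to a line, values as JSON. move_arm: Moves the arm, as the interface text tells. Shifts and turns lie within -1 to 1; 1 stands for 25 cm of shift or 90 degrees of turn. Its arguments: {"type":"object","properties":{"increments":{"type":"array","items":{"type":"array","items":{"type":"array","items":{"type":"number","minimum":-1,"maximum":1}}}},"gripper":{"type":"number"},"squeeze":{"type":"number"}},"required":["increments"]}

```bash
mkdir -p pics; ls; cat > h.py <<'E'
from station import ctrl
import numpy as np, cv2
from scipy.spatial.transform import Rotation as R
def img(n): return ctrl.get_image(n)
def world(im,mask=None,px=None):
    d=im['depth']
    if px is not None: r,c=np.array([px[0]]),np.array([px[1]])
    else: r,c=np.nonzero(mask&(d>0))
    z=d[r.astype(int),c.astype(int)]; K=im['K']
    x=(c-K[0,2])/K[0,0]*z; y=(r-K[1,2])/K[1,1]*z
    p=np.stack([x,-y,-z,np.ones_like(z)],1)
    return (p@np.array(im['extrinsics']).T)[:,:3]
def save(im,n): cv2.imwrite('pics/'+n,cv2.cvtColor(im['pixels'],cv2.COLOR_RGB2BGR))
E
python3 - <<'E'
from h import *
for n in ('scene','top'):
    im=img(n); save(im,n+'0.png')
    print(n,im['K'][0],np.round(im['extrinsics'],3).tolist())
    for t in ['stand','handwheel','crank_grip','keeper_bar','honing_steel','palette_knife','ice_pick','copper_pan','steel_mug','jar','carton','bowl']:
        for d in ctrl.trace(n,t)[:3]:
            w=world(im,d['region'])
            print(t,round(d['score'],2),np.round(d['pixel']),d['region'].sum(),np.round(np.median(w,0),3) if len(w) else None, np.round(np.ptp(w,0),3) if len(w) else None)
s=ctrl.get_obs(); print(s['tool_pos'],s['tool_rot'],s['t'])
E
```

```text
pics
scene [476.41625459   0.         281.82280287] [[-0.802, -0.428, 0.416, 0.985], [0.597, -0.559, 0.576, 0.705], [-0.014, 0.71, 0.704, 1.026], [0.0, 0.0, 0.0, 1.0]]
stand 0.74 [287. 234.] 10558 [0.676 0.075 0.083] [0.292 0.473 0.218]
handwheel 0.84 [212. 222.] 447 [ 0.575 -0.143  0.098] [0.114 0.1   0.084]
crank_grip 0.61 [201. 233.] 98 [ 0.536 -0.139  0.126] [0.08  0.118 0.151]
keeper_bar 0.93 [256. 257.] 475 [0.604 0.075 0.157] [0.099 0.302 0.197]
honing_steel 0.87 [243. 254.] 592 [0.607 0.071 0.192] [0.135 0.156 0.239]
honing_steel 0.15 [393. 358.] 3270 [0.587 0.43  0.006] [0.195 0.131 0.067]
palette_knife 0.66 [266. 272.] 475 [0.611 0.143 0.177] [0.157 0.144 0.22 ]
palette_knife 0.59 [269. 434.] 475 [0.22  0.302 0.029] [0.159 0.12  0.053]
palette_knife 0.17 [284. 230.] 10814 [0.676 0.074 0.083] [0.293 0.465 0.22 ]
ice_pick 0.94 [236. 326.] 374 [0.357 0.04  0.031] [0.137 0.105 0.052]
ice_pick 0.66 [232. 236.] 389 [ 0.614 -0.004  0.176] [0.061 0.062 0.077]
ice_pick 0.52 [194. 282.] 261 [ 0.344 -0.168  0.029] [0.133 0.12  0.054]
copper_pan 0.87 [392. 360.] 3319 [0.586 0.429 0.006
[... 1405 characters left out ...]
0.48 [154. 276.] 231 [ 0.609 -0.012  0.198] [0.069 0.047 0.075]
copper_pan 0.72 [181. 141.] 1590 [0.61  0.442 0.011] [0.221 0.148 0.073]
copper_pan 0.67 [162. 265.] 470 [0.597 0.025 0.159] [0.116 0.245 0.236]
steel_mug 0.69 [236. 170.] 632 [0.4   0.334 0.035] [0.109 0.09  0.099]
jar 0.94 [170. 414.] 416 [ 0.587 -0.45   0.086] [0.081 0.057 0.101]
jar 0.7 [156. 254.] 223 [0.614 0.061 0.186] [0.088 0.044 0.108]
carton 0.78 [233. 205.] 461 [0.407 0.229 0.045] [0.064 0.092 0.06 ]
carton 0.51 [156. 276.] 180 [ 0.604 -0.013  0.205] [0.06  0.041 0.064]
bowl 0.82 [211. 409.] 1047 [ 0.455 -0.441  0.023] [0.13  0.119 0.064]
[ 0.21125095 -0.58820607  0.24531289] [ 0.95153864  1.35284515 -0.95155531] 1.3
```

View pics/scene0.png

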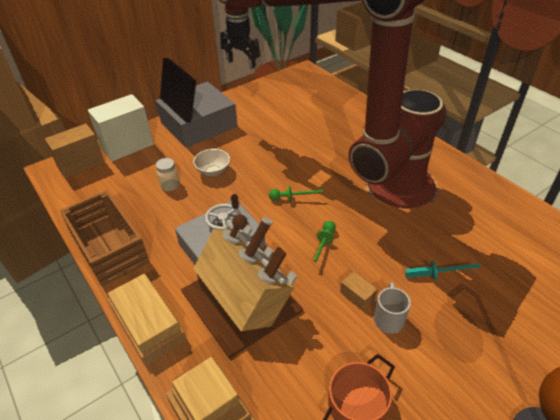

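View pics/top0.png

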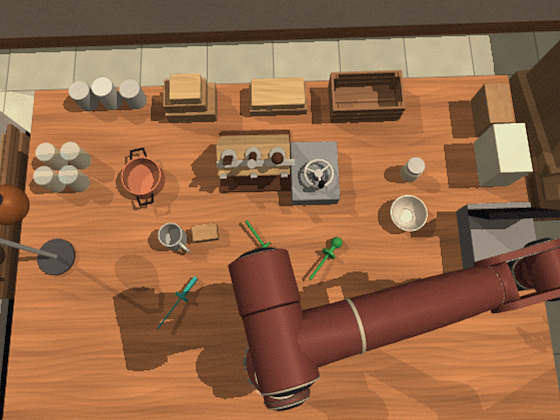

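The scene view shows three tools in the stand. They are the ball-headed ice pick (236,232), the round-handled tool (254,243) and a flat handle (272,266). The green look-alikes are at (275,195) and (328,228), and the turquoise one is at (420,271). The honing steel should be the middle tool. Next I'll take a close crop and fit the geometry.

```bash
cat > m.py <<'E'
from h import *
from scipy.optimize import least_squares
ims={n:img(n) for n in('scene','top')}
P={}
for n,im in ims.items():
    for t in('handwheel','crank_grip','keeper_bar','honing_steel'):
        P[n,t]=world(im,ctrl.trace(n,t)[0]['region'])
c=ims['scene']['pixels'][175:310,175:315]; 
cv2.imwrite('pics/crop1.png',cv2.cvtColor(cv2.resize(c,None,fx=5,fy=4.4,interpolation=cv2.INTER_CUBIC),cv2.COLOR_RGB2BGR))
for n,im in ims.items():
    A=world(im,np.ones(im['depth'].shape,bool))
    H=A[(abs(A[:,2]-.07)<.004)&(abs(A[:,0]-.6)<.16)&(A[:,1]>-.3)&(A[:,1]<0.0)]
    (cx,cy),(w,h),a=cv2.minAreaRect(H[:,:2].astype(np.float32)); print(n,'housing',cx,cy,w,h,a)
    W=P[n,'handwheel']; W=W[(W[:,2]>.09)&(W[:,2]<.106)]
    f=least_squares(lambda p:np.minimum(0,0)+np.where((r:=np.hypot(*(W[:,:2]-p).T))>.036,r-.046,0),W[:,:2].mean(0),loss='soft_l1',f_scale=.003)
    print('wheel',f.x,len(W))
    C=A[(np.hypot(A[:,0]-f.x[0],A[:,1]-f.x[1])<.07)&(A[:,2]>.115)&(A[:,2]<.15)]
    print('knob',C.mean(0),len(C),np.ptp(C,0))
    T=C[C[:,2]>.142]; print('knobtop',T.mean(0),len(T))
    B=P[n,'keeper_bar']; B=B[(B[:,2]>.13)&(B[:,2]<.18)]
    l=cv2.fitLine(B[:,:2].astype(np.float32),cv2.DIST_HUBER,0,.01,.01).ravel(); print('bar yaw',np.degrees(np.arctan2(-l[0]*np.sign(l[1]),abs(l[1]))),B.mean(0))
    S=P[n,'honing_steel']; S=S[(S[:,2]>.18)&(S[:,2]<.27)]
    l=cv2.fitLine(S.astype(np.float32),cv2.DIST_HUBER,0,.005,.01).ravel(); print('steel',l,len(S))
np.savez('p.npz',**{a+b:v for (a,b),v in P.items()})
E
python3 m.py
```

```text
scene housing 0.6121892929077148 -0.10481042414903641 0.2062927484512329 0.2249738872051239 89.7971420288086
wheel [ 0.57815954 -0.13752237] 300
knob [ 0.5356077  -0.14035428  0.13455443] 77 [0.01881194 0.01885443 0.03135525]
knobtop [ 0.53459418 -0.14347156  0.14417718] 26
bar yaw 0.42008144 [0.60286689 0.06622987 0.15606981]
steel [-0.6114806  -0.02161055  0.7909643   0.5921596   0.06912686  0.21595417] 341
top housing 0.6109532713890076 -0.10543914884328842 0.21072380244731903 0.22847208380699158 89.42401885986328
wheel [ 0.57633497 -0.14263004] 282
knob [ 0.53004981 -0.14573103  0.13893034] 40 [0.01939763 0.01800426 0.03249158]
knobtop [ 0.53210729 -0.14532791  0.14609938] 22
bar yaw -0.27557513 [0.59720033 0.05451128 0.15935227]
steel [-0.658734    0.03713905  0.75145876  0.5857077   0.06140363  0.22675931] 106
```

View pics/crop1.png

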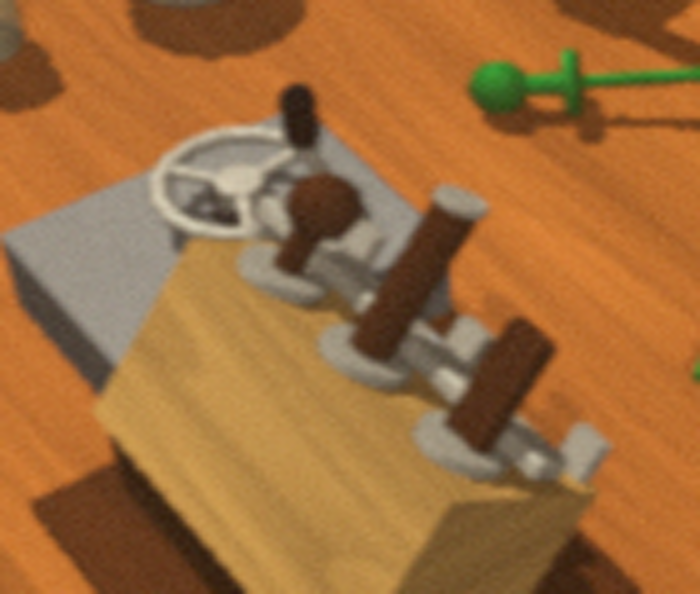

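The crop confirms that the middle tool is the honing steel: round handle with a steel cap. The ball (ice pick) is on the right and the flat handle on the left. The knob sits almost exactly at -x of the wheel centre. Next I'll get the tool frame and convert the moves.

```bash
cat >> h.py <<'E'
def rel(dw,s=None):
    s=s or ctrl.get_obs(); M=R.from_rotvec(s['tool_rot']).as_matrix()
    return np.round(M.T@np.array(dw)/.25,3)
E
python3 - <<'E'
from h import *
s=ctrl.get_obs(); print(np.round(R.from_rotvec(s['tool_rot']).as_matrix(),3), s['opening'])
P=np.load('p.npz')
from scipy.optimize import least_squares
d=np.array([-np.sin(np.radians(35)),0,np.cos(np.radians(35))])
for n in('scene','top'):
    S=P[n+'honing_steel']; S=S[(S[:,2]>.19)&(S[:,2]<.235)&(np.hypot(*(S[:,:2]-[.595,.065]).T)<.05)]
    f=least_squares(lambda p:np.linalg.norm(np.cross(S-[p[0],p[1],.155],d),axis=1)-.012,[.627,.065],loss='soft_l1',f_scale=.002)
    print(n,f.x,len(S),f.cost)
    
E
```

```text
[[-0.     0.941  0.338]
 [ 0.     0.338 -0.941]
 [-1.     0.    -0.   ]] 0.08523735840676763
scene [0.62606376 0.06379584] 200 0.00019942160012025633
top [0.62834576 0.06251615] 41 9.269236784964483e-06
```

Emit:
move_arm(
  increments=[
    [[0, 0, 0, 0.0731], [0, 0, 0, 0.0731], [0, 0, 0, 0.0731], [0, 0.086, -0.118, 0], [0, 0.086, -0.118, 0], [0, 0.086, -0.118, 0], [0, 0.086, -0.118, 0], [0, 0.086, -0.118, 0], [0, 0.086, -0.118, 0], [0, 0.086, -0.118, 0], [0, 0.086, -0.118, 0], [0, 0.086, -0.118, 0], [0, 0.086, -0.118, 0], [0, 0.086, -0.118, 0], [0, 0.086, -0.118, 0], [0, 0.086, -0.118, 0], [0, 0.086, -0.118, 0], [0, 0.086, -0.118, 0], [0, 0, 0, 0], [0, 0, 0, 0]],
  ],
  gripper=0.0,
)

```text
t: 3.47
tool_pos: [0.5343, -0.1441, 0.2453]
tool_rot: [1.206, 1.211, -1.207]
contact_force: [-0.2, 0.3, -0.4]
opening: 0.0854
```

Emit:
move_arm(
  increments=[
    [[0.08, 0, 0, 0], [0.08, 0, 0, 0], [0.08, 0, 0, 0], [0.08, 0, 0, 0], [0.08, 0, 0, 0], [0.076, 0, 0, 0], [0, 0, 0, 0]],
  ],
)

```text
t: 4.05
tool_pos: [0.5301, -0.1457, 0.1216]
tool_rot: [1.209, 1.216, -1.215]
contact_force: [-0.6, 0.2, -0.5]
opening: 0.0854
```

Emit:
move_arm(
  increments=[
    [[0, 0, 0, 0], [0, 0, 0, 0], [0, 0, 0, 0], [0, 0, 0, 0], [0, 0, 0, 0], [0, 0, 0, 0], [0, 0, 0, 0], [0, 0, 0, 0]],
  ],
  gripper=1.0,
  squeeze=30,
)

```text
t: 4.72
tool_pos: [0.5342, -0.1458, 0.1276]
tool_rot: [1.209, 1.208, -1.208]
contact_force: [-1.4, -0.0, 5.7]
opening: 0.0187
```

```bash
python3 - <<'E'
from h import *
im=img('scene'); c=im['pixels'][130:280,150:330]
cv2.imwrite('pics/crop2.png',cv2.cvtColor(cv2.resize(c,None,fx=4,fy=4,interpolation=cv2.INTER_CUBIC),cv2.COLOR_RGB2BGR))
# knob arc rows from measured grip
c0=np.array([.577,-.1415]); a0=np.pi+0.07
N=60;a=a0+np.linspace(0,7.6,N+1)
p=np.c_[np.cos(a),np.sin(a)]*.045
d=np.diff(p,axis=0)/.25
print(p[0]+c0)
print([[0,float(round(x,3)),float(round(-y,3)),0] for x,y in d])
E
```

```text
[ 0.5321102  -0.14464743]
[[0, 0.003, 0.023, 0], [0, 0.006, 0.022, 0], [0, 0.009, 0.021, 0], [0, 0.011, 0.02, 0], [0, 0.014, 0.018, 0], [0, 0.016, 0.016, 0], [0, 0.018, 0.014, 0], [0, 0.019, 0.012, 0], [0, 0.021, 0.009, 0], [0, 0.022, 0.007, 0], [0, 0.022, 0.004, 0], [0, 0.023, 0.001, 0], [0, 0.023, -0.002, 0], [0, 0.022, -0.005, 0], [0, 0.022, -0.008, 0], [0, 0.02, -0.01, 0], [0, 0.019, -0.013, 0], [0, 0.017, -0.015, 0], [0, 0.015, -0.017, 0], [0, 0.013, -0.019, 0], [0, 0.01, -0.02, 0], [0, 0.008, -0.021, 0], [0, 0.005, -0.022, 0], [0, 0.002, -0.023, 0], [0, -0.001, -0.023, 0], [0, -0.004, -0.022, 0], [0, -0.006, -0.022, 0], [0, -0.009, -0.021, 0], [0, -0.012, -0.02, 0], [0, -0.014, -0.018, 0], [0, -0.016, -0.016, 0], [0, -0.018, -0.014, 0], [0, -0.02, -0.011, 0], [0, -0.021, -0.009, 0], [0, -0.022, -0.006, 0], [0, -0.023, -0.003, 0], [0, -0.023, -0.0, 0], [0, -0.023, 0.002, 0], [0, -0.022, 0.005, 0], [0, -0.021, 0.008, 0], [0, -0.02, 0.011, 0], [0, -0.019, 0.013, 0], [0, -0.017, 0.015, 0], [0, -0.015, 0.017, 0], [0, -0.012, 0.019, 0], [0, -0.01, 0.021, 0], [0, -0.007, 0.022, 0], [0, -0.004, 0.022, 0], [0, -0.002, 0.023, 0], [0, 0.001, 0.023, 0], [0, 0.004, 0.022, 0], [0, 0.007, 0.022, 0], [0, 0.01, 0.021, 0], [0, 0.012, 0.019, 0], [0, 0.015, 0.018, 0], [0, 0.017, 0.016, 0], [0, 0.018, 0.013, 0], [0, 0.02, 0.011, 0], [0, 0.021, 0.008, 0], [0, 0.022, 0.006, 0]]
```

View pics/crop2.png

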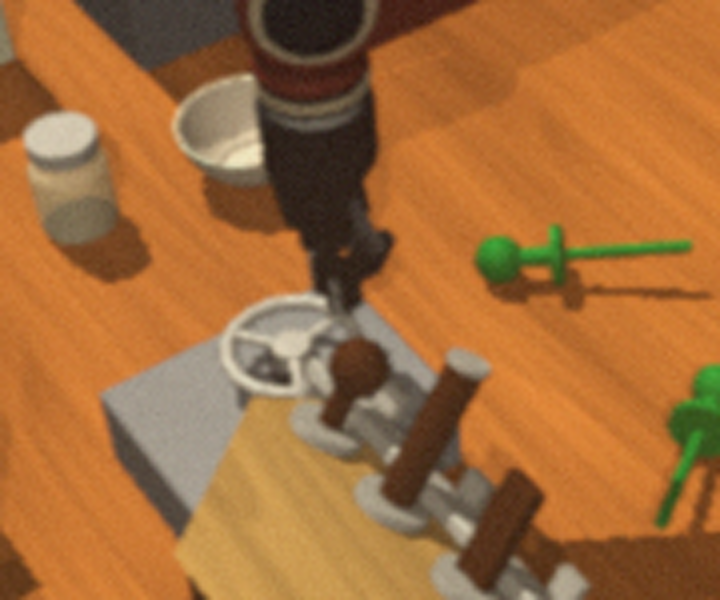

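The gripper holds the knob. I'll raise it slightly to take off the 5.7 N vertical load, then wind.

Emit:
move_arm(
  increments=[
    [[-0.012, 0, 0, 0], [0, 0.003, 0.023, 0], [0, 0.006, 0.022, 0], [0, 0.009, 0.021, 0], [0, 0.011, 0.02, 0], [0, 0.014, 0.018, 0], [0, 0.016, 0.016, 0], [0, 0.018, 0.014, 0], [0, 0.019, 0.012, 0], [0, 0.021, 0.009, 0], [0, 0.022, 0.007, 0], [0, 0.022, 0.004, 0], [0, 0.023, 0.001, 0], [0, 0, 0, 0]],
  ],
)

```text
t: 5.93
tool_pos: [0.5796, -0.1862, 0.1277]
tool_rot: [1.21, 1.213, -1.209]
contact_force: [2.0, 4.2, -4.3]
opening: 0.019
```

Emit:
move_arm(
  increments=[
    [[0, 0.023, -0.002, 0], [0, 0.022, -0.005, 0], [0, 0.022, -0.008, 0], [0, 0.02, -0.01, 0], [0, 0.019, -0.013, 0], [0, 0.017, -0.015, 0], [0, 0.015, -0.017, 0], [0, 0.013, -0.019, 0], [0, 0.01, -0.02, 0], [0, 0.008, -0.021, 0], [0, 0.005, -0.022, 0], [0, 0.002, -0.023, 0], [0, -0.001, -0.023, 0], [0, -0.004, -0.022, 0], [0, -0.006, -0.022, 0], [0, -0.009, -0.021, 0], [0, -0.012, -0.02, 0], [0, 0, 0, 0]],
  ],
)

```text
t: 7.43
tool_pos: [0.6148, -0.1141, 0.128]
tool_rot: [1.21, 1.213, -1.208]
contact_force: [3.0, 5.2, -22.5]
opening: 0.019
```

Emit:
move_arm(
  increments=[
    [[0.008, -0.014, -0.018, 0], [0, -0.016, -0.016, 0], [0, -0.018, -0.014, 0], [0, -0.02, -0.011, 0], [0, -0.021, -0.009, 0], [0, -0.022, -0.006, 0], [0, -0.023, -0.003, 0], [0, -0.023, 0, 0], [0, -0.023, 0.002, 0], [0, -0.022, 0.005, 0], [0, -0.021, 0.008, 0], [0, -0.02, 0.011, 0], [0, -0.019, 0.013, 0], [0, 0, 0, 0]],
  ],
)

```text
t: 8.6
tool_pos: [0.5487, -0.1079, 0.1278]
tool_rot: [1.208, 1.21, -1.211]
contact_force: [-4.9, 2.8, -11.2]
opening: 0.0192
```

Emit:
move_arm(
  increments=[
    [[0.004, -0.017, 0.015, 0], [0, -0.015, 0.017, 0], [0, -0.012, 0.019, 0], [0, -0.01, 0.021, 0], [0, -0.007, 0.022, 0], [0, -0.004, 0.022, 0], [0, -0.002, 0.023, 0], [0, 0.001, 0.023, 0], [0, 0.004, 0.022, 0], [0, 0.007, 0.022, 0], [0, 0.01, 0.021, 0], [0, 0.012, 0.019, 0], [0, 0.015, 0.018, 0], [0, 0.017, 0.016, 0], [0, 0.018, 0.013, 0], [0, 0, 0, 0]],
  ],
)

```text
t: 9.93
tool_pos: [0.5568, -0.1804, 0.1277]
tool_rot: [1.212, 1.207, -1.205]
contact_force: [4.4, 5.0, -0.4]
opening: 0.0187
```

Emit:
move_arm(
  increments=[
    [[0, 0.02, 0.011, 0], [0, 0.021, 0.008, 0], [0, 0.01, 0.003, 0], [0, 0, 0, 0], [0, 0, 0, 0], [0, 0, 0, 0]],
  ],
)

```text
t: 10.43
tool_pos: [0.5635, -0.1835, 0.1274]
tool_rot: [1.207, 1.224, -1.215]
contact_force: [-19.0, 12.5, 15.6]
opening: 0.0191
```

Emit:
move_arm(
  increments=[
    [[0, -0.008, -0.002, 0], [0, 0, 0, 0], [0, 0, 0, 0]],
  ],
)

```text
t: 10.68
tool_pos: [0.5633, -0.1834, 0.1275]
tool_rot: [1.209, 1.218, -1.211]
contact_force: [-11.8, 11.1, 10.8]
opening: 0.0189
```

Emit:
move_arm(
  increments=[
    [[0, 0, 0, 0], [0, 0, 0, 0], [0, 0, 0, 0], [0, 0, 0, 0], [0, 0, 0, 0], [-0.04, 0, 0, 0], [-0.1, 0, 0, 0], [-0.14, 0, 0, 0], [-0.14, 0, 0, 0], [-0.14, 0, 0, 0], [-0.14, 0, 0, 0], [-0.04, 0, 0, 0], [0, 0, 0, 0]],
  ],
  gripper=0.0,
)

```text
t: 11.77
tool_pos: [0.5668, -0.1862, 0.3173]
tool_rot: [1.21, 1.2, -1.205]
contact_force: [-0.7, -0.1, -0.2]
opening: 0.0851
```

```bash
sed -i 's/crop1/crop3/' m.py; python3 m.py; python3 - <<'E'
from h import *
P=np.load('p.npz')
from scipy.optimize import least_squares
d=np.array([-np.sin(np.radians(35)),0,np.cos(np.radians(35))])
for n in('scene','top'):
    S=P[n+'honing_steel']; S=S[(S[:,2]>.19)&(S[:,2]<.235)&(np.hypot(*(S[:,:2]-[.595,.065]).T)<.05)]
    if len(S)<9: continue
    f=least_squares(lambda p:np.linalg.norm(np.cross(S-[p[0],p[1],.155],d),axis=1)-.012,[.627,.065],loss='soft_l1',f_scale=.002)
    print(n,f.x,len(S))
E
```

```text
scene [0.62606376 0.06379584] 200
top [0.62834576 0.06251615] 41Traceback (most recent call last):
  File "m.py", line 7, in <module>
    P[n,t]=world(im,ctrl.trace(n,t)[0]['region'])
                    ~~~~~~~~~~~~~~~^^^
IndexError: list index out of range
```

```bash
python3 - <<'E'
from h import *
im=img('scene'); c=im['pixels'][175:310,175:315]
cv2.imwrite('pics/crop3.png',cv2.cvtColor(cv2.resize(c,None,fx=5,fy=4.4,interpolation=cv2.INTER_CUBIC),cv2.COLOR_RGB2BGR))
A=world(im,np.ones(im['depth'].shape,bool))
C=A[(np.hypot(A[:,0]-.577,A[:,1]+.1415)<.06)&(A[:,2]>.115)&(A[:,2]<.148)]
print('knob',C.mean(0),np.ptp(C,0))
th=np.radians(35);O=np.array([.627,.0635,.155])
def sl(A): # slope coords: u down-slope, v normal
    q=A-O; return -q[:,0]*np.cos(th)-q[:,2]*np.sin(th), -q[:,0]*np.sin(th)+q[:,2]*np.cos(th),q[:,1]
P=np.load('p.npz')['scenekeeper_bar']
for X in (P,A):
    u,v,y=sl(X); m=(abs(y)<.115)&(v>.017)&(v<.027)&(u>.0)&(u<.1)&(((y>.02)&(y<.055))|((y<-.02)&(y>-.055)))
    print(np.histogram(u[m],bins=np.arange(0,.1,.004)))
E
```

```text
knob [ 0.56429778 -0.17767497  0.13425863] [0.01874171 0.02163182 0.03240736]
(array([ 0,  0,  1, 20, 20, 13, 13,  8,  4,  0,  0,  0,  0,  0,  0,  0,  0,
        0,  0,  0,  0,  0,  0,  0]), array([0.   , 0.004, 0.008, 0.012, 0.016, 0.02 , 0.024, 0.028, 0.032,
       0.036, 0.04 , 0.044, 0.048, 0.052, 0.056, 0.06 , 0.064, 0.068,
       0.072, 0.076, 0.08 , 0.084, 0.088, 0.092, 0.096]))
(array([0, 0, 0, 0, 0, 0, 0, 0, 0, 1, 6, 6, 2, 2, 2, 1, 0, 0, 0, 0, 0, 0,
       0, 0]), array([0.   , 0.004, 0.008, 0.012, 0.016, 0.02 , 0.024, 0.028, 0.032,
       0.036, 0.04 , 0.044, 0.048, 0.052, 0.056, 0.06 , 0.064, 0.068,
       0.072, 0.076, 0.08 , 0.084, 0.088, 0.092, 0.096]))
```

View pics/crop3.png

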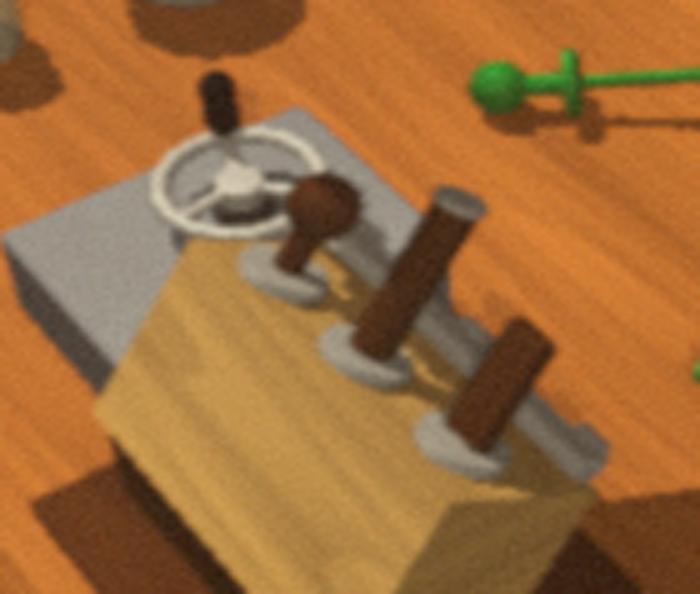

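The bar lies against its posts, about 28 mm down the slope, and all the guards are clear. Next I'll go above the honing steel with the jaws partly open.

Emit:
move_arm(
  increments=[
    [[0, 0.012, -0.125, 0], [0, 0.012, -0.125, 0], [0, 0.012, -0.125, 0], [0, 0.012, -0.125, 0], [0, 0.011, -0.125, 0], [0, 0.011, -0.125, 0], [0, 0.011, -0.125, 0], [0, 0.011, -0.125, 0], [0, 0, 0, 0], [0, 0, 0, 0]],
  ],
  gripper=0.43,
)

```text
t: 13.0
tool_pos: [0.5877, 0.066, 0.3105]
tool_rot: [1.206, 1.212, -1.208]
contact_force: [-0.2, -0.6, -0.4]
opening: 0.0487
```

Emit:
move_arm(
  increments=[
    [[0.08, 0.004, 0.006, 0], [0.08, 0, 0, 0], [0.08, 0, 0, 0], [0.07, 0, 0, 0], [0.07, 0, 0, 0], [0.05, 0, 0, 0], [0, 0, 0, 0], [0, 0, 0, 0]],
  ],
)

```text
t: 13.67
tool_pos: [0.5886, 0.0624, 0.203]
tool_rot: [1.209, 1.21, -1.211]
contact_force: [-0.1, 1.1, 0.2]
opening: 0.0487
```

```bash
python3 - <<'E'
from h import *
im=img('scene'); c=im['pixels'][130:280,180:320]
cv2.imwrite('pics/crop4.png',cv2.cvtColor(cv2.resize(c,None,fx=4,fy=4,interpolation=cv2.INTER_CUBIC),cv2.COLOR_RGB2BGR))
print(np.mean([ctrl.get_obs()['tool_pos'] for _ in range(3)],0))
E
```

```text
[0.58936169 0.06260134 0.20439079]
```

View pics/crop4.png

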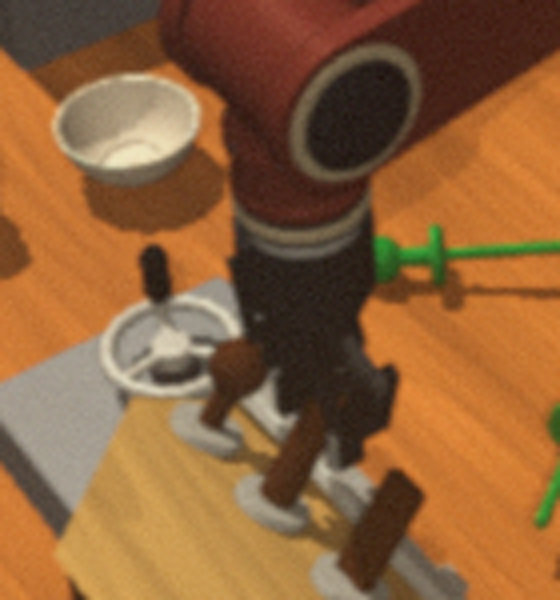

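The fingers straddle the middle (honing steel) handle and are clear of the ball and the flat handle. Closing now, then a short test pull along the slot axis.

Emit:
move_arm(
  increments=[
    [[0, 0, 0, 0], [0, 0, 0, 0], [0, 0, 0, 0], [0, 0, 0, 0], [0, 0, 0, 0], [0, 0, 0, 0]],
  ],
  gripper=1.0,
  squeeze=70,
)

```text
t: 14.22
tool_pos: [0.5898, 0.0633, 0.2056]
tool_rot: [1.21, 1.207, -1.207]
contact_force: [-0.7, 0.4, 5.5]
opening: 0.0223
```

Emit:
move_arm(
  increments=[
    [[-0.033, -0.023, 0, 0], [-0.033, -0.023, 0, 0], [-0.033, -0.023, 0, 0], [0, 0, 0, 0]],
  ],
)

```text
t: 14.55
tool_pos: [0.5717, 0.0632, 0.2309]
tool_rot: [1.21, 1.208, -1.207]
contact_force: [0.9, 0.6, 0.5]
opening: 0.0223
```

Emit:
move_arm(
  increments=[
    [[-0.033, -0.023, 0, 0], [-0.033, -0.023, 0, 0], [-0.033, -0.023, 0, 0], [-0.033, -0.023, 0, 0], [-0.033, -0.023, 0, 0], [-0.033, -0.023, 0, 0], [-0.033, -0.023, 0, 0], [-0.033, -0.023, 0, 0], [-0.033, -0.023, 0, 0], [-0.033, -0.023, 0, 0], [-0.033, -0.023, 0, 0], [-0.033, -0.023, 0, 0], [-0.033, -0.023, 0, 0], [-0.033, -0.023, 0, 0], [-0.04, -0.02, 0, 0], [-0.04, -0.02, 0, 0], [-0.04, 0, 0, 0], [0, 0, 0, 0], [0, 0, 0, 0]],
  ],
)

```text
t: 16.13
tool_pos: [0.4817, 0.0631, 0.3751]
tool_rot: [1.21, 1.208, -1.208]
contact_force: [-0.2, 0.5, -1.9]
opening: 0.0222
```

```bash
python3 - <<'E'
from h import *
im=img('scene'); c=im['pixels'][60:300,130:350]
cv2.imwrite('pics/crop5.png',cv2.cvtColor(cv2.resize(c,None,fx=2.5,fy=2.5,interpolation=cv2.INTER_CUBIC),cv2.COLOR_RGB2BGR))
s=ctrl.get_obs();print(s['tool_pos'],s['contact_force'],s['opening'])
A=world(im,np.ones(im['depth'].shape,bool)); p=s['tool_pos']
S=A[(abs(A[:,1]-p[1])<.03)&(A[:,0]>p[0]-.02)&(A[:,2]>.17)&(A[:,2]<p[2]-.02)]
print(S.min(0),S.max(0),cv2.fitLine(S.astype(np.float32),cv2.DIST_HUBER,0,.01,.01).ravel())
E
```

```text
[0.48145647 0.06312758 0.37410493] [-0.55979639 -1.03293159 -1.83889226] 0.022172858560952725
[0.49061231 0.03541646 0.17009347] [0.65747957 0.09216483 0.35392391] [-0.5585589   0.05217977  0.8278219   0.53555924  0.06918946  0.30766535]
```

View pics/crop5.png

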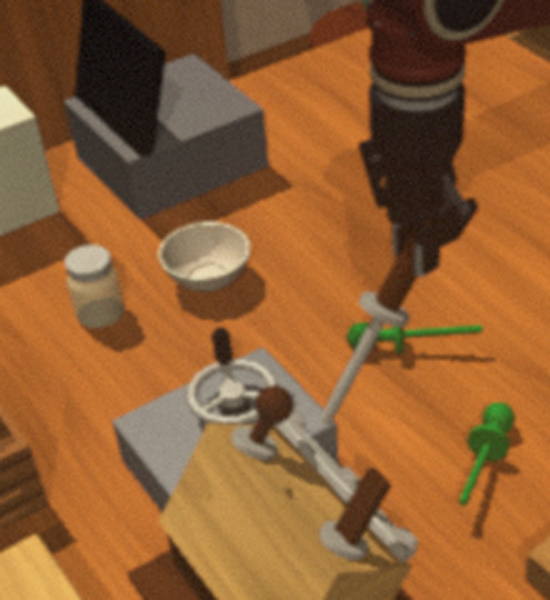

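The steel is drawn, tilted about 34°, and the stand is otherwise undisturbed. The tool can only turn about the vertical. So I'll level the steel by pivoting it in a light grip, with the tip resting on clear counter in the corridor at y ≈ -0.30. I'm carrying it there first.

Emit:
move_arm(
  increments=[
    [[-0.08, -0.02, 0, 0], [-0.08, -0.026, 0, 0], [0, 0, 0.121, 0], [0, 0, 0.121, 0], [0, 0, 0.121, 0], [0, 0, 0.121, 0], [0, 0, 0.121, 0], [0, 0, 0.121, 0], [0, 0, 0.121, 0], [0, 0, 0.121, 0], [0, 0, 0.121, 0], [0, 0, 0.121, 0], [0, 0, 0.121, 0], [0, 0, 0.121, 0], [0, 0, 0, 0], [0, 0, 0, 0]],
  ],
)

```text
t: 17.52
tool_pos: [0.4696, -0.301, 0.4121]
tool_rot: [1.211, 1.212, -1.211]
contact_force: [-0.8, -0.1, -1.2]
opening: 0.0225
```

```bash
cat > st.py <<'E'
from h import *
import sys
from scipy.optimize import least_squares
def steel(save_as=None):
    s=ctrl.get_obs(); p=np.array(s['tool_pos'])
    for n in('scene','top'):
        im=img(n); A=world(im,np.ones(im['depth'].shape,bool))
        B=A[(abs(A[:,1]-p[1])<.014)&(A[:,0]>p[0]+.035)&(A[:,0]<p[0]+.25)&(A[:,2]>max(.01,p[2]-.25))&(A[:,2]<p[2]+.05)]
        if len(B)>10:
            l=cv2.fitLine(B.astype(np.float32),cv2.DIST_HUBER,0,.005,.01).ravel()
            print(n,len(B),'deg from level',np.degrees(np.arcsin(abs(l[2]))).round(1),l.round(3),B.min(0).round(3),B.max(0).round(3))
        if n=='scene' and save_as:
            K=im['K'];E=np.linalg.inv(im['extrinsics']);q=E@np.r_[p,1]
            u=int(K[0,2]+K[0,0]*q[0]/-q[2]);v=int(K[1,2]-K[1,1]*q[1]/-q[2])
            c=im['pixels'][max(0,v-70):v+90,max(0,u-100):u+100]
            cv2.imwrite('pics/'+save_as,cv2.cvtColor(cv2.resize(c,None,fx=3,fy=3,interpolation=cv2.INTER_CUBIC),cv2.COLOR_RGB2BGR))
    print(p.round(4),s['contact_force'],s['opening'],s['t'])
E
python3 -c "
from st import *
steel()
im=img('top');A=world(im,np.ones(im['depth'].shape,bool))
B=A[(A[:,0]>.30)&(A[:,0]<.66)&(A[:,1]<-.24)&(A[:,1]>-.37)&(A[:,2]>.02)&(A[:,2]<.15)]
print('obstacles',len(B),B.min(0) if len(B) else '',B.max(0) if len(B) else '')
"
```

```text
scene 248 deg from level 60.1 [-0.498 -0.006  0.867  0.537 -0.297  0.327] [ 0.505 -0.315  0.262] [ 0.578 -0.287  0.385]
top 16 deg from level 61.9 [-0.449  0.14   0.882  0.542 -0.297  0.325] [ 0.507 -0.305  0.298] [ 0.559 -0.288  0.38 ]
[ 0.4696 -0.301   0.4121] [-0.81216205 -0.11689282 -1.21275248] 0.022489986139559215 17.5167
obstacles 0
```

Emit:
move_arm(
  increments=[
    [[0.12, 0, 0, 0], [0.12, 0, 0, 0], [0.12, 0, 0, 0], [0.12, 0, 0, 0], [0.12, 0, 0, 0], [0.12, 0, 0, 0], [0.12, 0, 0, 0], [0.1, 0, 0, 0], [0.04, 0, 0, 0], [0, 0, 0, 0], [0, 0, 0, 0]],
  ],
)

```text
t: 18.58
tool_pos: [0.4704, -0.2994, 0.1698]
tool_rot: [1.208, 1.209, -1.208]
contact_force: [-0.1, 0.5, -0.2]
opening: 0.0222
```

```bash
python3 -c "
from st import *
steel()
L=.183
th=np.radians(np.linspace(56,8,17)); p=np.c_[-L*np.cos(th),L*np.sin(th)]
d=np.diff(p,axis=0)/.25
print([[float(round(-b,3)),float(round(a,3)),0,0] for a,b in d])
"
```

```text
scene 183 deg from level 60.6 [-0.491 -0.008  0.871  0.538 -0.296  0.086] [ 0.505 -0.313  0.022] [ 0.58  -0.286  0.142]
top 14 deg from level 67.3 [-0.362  0.134  0.923  0.535 -0.294  0.107] [ 0.52  -0.305  0.065] [ 0.554 -0.287  0.142]
[ 0.4704 -0.2994  0.1698] [-0.06018284  0.54895635 -0.19764092] 0.02224239176003191 18.5833
[[0.022, -0.031, 0, 0], [0.024, -0.03, 0, 0], [0.025, -0.029, 0, 0], [0.027, -0.027, 0, 0], [0.028, -0.026, 0, 0], [0.03, -0.024, 0, 0], [0.031, -0.023, 0, 0], [0.032, -0.021, 0, 0], [0.033, -0.019, 0, 0], [0.034, -0.018, 0, 0], [0.035, -0.016, 0, 0], [0.036, -0.014, 0, 0], [0.036, -0.012, 0, 0], [0.037, -0.01, 0, 0], [0.037, -0.008, 0, 0], [0.038, -0.006, 0, 0]]
```

Emit:
move_arm(
  increments=[
    [[0, 0, 0, 0], [0, 0, 0, 0], [0.016, 0, 0, 0], [0.016, 0, 0, 0], [0.016, 0, 0, 0], [0.016, 0, 0, 0], [0.012, 0, 0, 0], [0, 0, 0, 0]],
  ],
  squeeze=25,
)

```text
t: 19.35
tool_pos: [0.4696, -0.3, 0.1503]
tool_rot: [1.209, 1.21, -1.21]
contact_force: [-2.9, 0.6, 3.3]
opening: 0.0219
```

```bash
python3 -c "
from st import *
steel()"
```

```text
scene 169 deg from level 60.9 [-0.486 -0.012  0.874  0.535 -0.297  0.071] [ 0.505 -0.313  0.011] [ 0.577 -0.287  0.124]
top 14 deg from level 67.2 [-0.362  0.137  0.922  0.54  -0.297  0.07 ] [ 0.52  -0.306  0.039] [ 0.555 -0.288  0.12 ]
[ 0.4696 -0.3     0.1503] [-2.90144458  0.57394388  3.34365554] 0.021911998415661237 19.35
```

Contact is felt: 3.3 N upward. I'll do the first part of the arc and then check.

Emit:
move_arm(
  increments=[
    [[0.022, -0.031, 0, 0], [0.024, -0.03, 0, 0], [0.025, -0.029, 0, 0], [0.027, -0.027, 0, 0], [0.028, -0.026, 0, 0], [0.03, -0.024, 0, 0], [0, 0, 0, 0]],
  ],
)

```text
t: 20.03
tool_pos: [0.4265, -0.2997, 0.1095]
tool_rot: [1.21, 1.21, -1.211]
contact_force: [-1.1, -1.0, 1.7]
opening: 0.0225
```

```bash
python3 -c "
from st import *
steel()"
```

```text
scene 205 deg from level 40.0 [ 0.765 -0.021 -0.643  0.51  -0.296  0.058] [ 0.462 -0.311  0.01 ] [ 0.578 -0.286  0.1  ]
top 58 deg from level 40.1 [ 0.761 -0.08  -0.644  0.504 -0.295  0.07 ] [ 0.471 -0.306  0.01 ] [ 0.645 -0.286  0.103]
[ 0.4265 -0.2997  0.1095] [-1.08242762 -1.01669602  1.66809447] 0.022547224477727633 20.0333
```

Emit:
move_arm(
  increments=[
    [[0.031, -0.023, 0, 0], [0.032, -0.021, 0, 0], [0.033, -0.019, 0, 0], [0.034, -0.018, 0, 0], [0.035, -0.016, 0, 0], [0.036, -0.014, 0, 0], [0.036, -0.012, 0, 0], [0.037, -0.01, 0, 0], [0.03, -0.006, 0, 0], [0, 0, 0, 0]],
  ],
)

```text
t: 20.97
tool_pos: [0.392, -0.2987, 0.0326]
tool_rot: [1.21, 1.213, -1.21]
contact_force: [-0.9, -0.1, 0.3]
opening: 0.0225
```

```bash
python3 -c "
from st import *
steel('crop6.png')"
```

```text
scene 184 deg from level 11.9 [ 0.978 -0.024 -0.207  0.482 -0.295  0.027] [ 0.427 -0.31   0.01 ] [ 0.579 -0.285  0.052]
top 82 deg from level 10.5 [ 0.982 -0.059 -0.182  0.524 -0.299  0.022] [ 0.438 -0.307  0.011] [ 0.577 -0.288  0.045]
[ 0.392  -0.2987  0.0326] [-0.92244041 -0.14210818  0.31542559] 0.022454661746491977 20.9667
```

View pics/crop6.png

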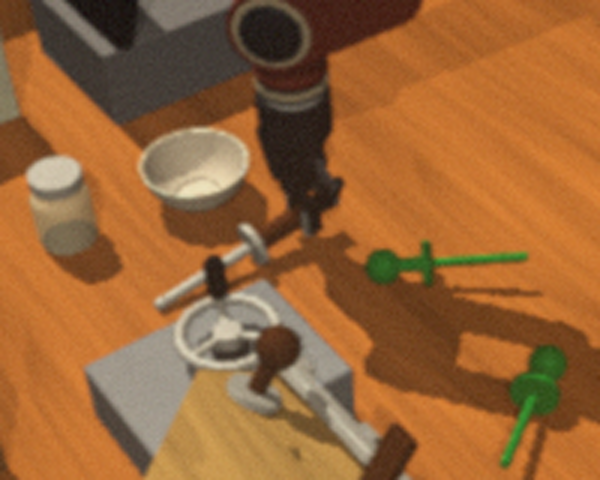

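The steel lies about 10° from level with the tip on the counter, the cap end slightly high. I'll press about 10 mm lower so the guard brings it nearer level, then grip hard.

Emit:
move_arm(
  increments=[
    [[0.016, -0.002, 0, 0], [0.014, 0, 0, 0], [0.01, 0, 0, 0], [0, 0, 0, 0], [0, 0, 0, 0]],
  ],
)

```text
t: 21.48
tool_pos: [0.3933, -0.3008, 0.026]
tool_rot: [1.208, 1.208, -1.209]
contact_force: [-2.8, -0.7, 5.1]
opening: 0.0225
```

Emit:
move_arm(
  increments=[
    [[0, 0, 0, 0], [0, 0, 0, 0], [0, 0, 0, 0], [0, 0, 0, 0]],
  ],
  squeeze=100,
)

```text
t: 21.82
tool_pos: [0.3937, -0.3007, 0.0261]
tool_rot: [1.208, 1.207, -1.209]
contact_force: [-2.3, -0.2, 3.6]
opening: 0.0218
```

```bash
python3 -c "
from st import *
steel()"
```

```text
scene 191 deg from level 9.0 [ 0.988 -0.015 -0.156  0.492 -0.297  0.025] [ 0.429 -0.315  0.01 ] [ 0.58  -0.287  0.05 ]
top 85 deg from level 8.8 [ 0.987 -0.041 -0.153  0.533 -0.301  0.022] [ 0.442 -0.308  0.01 ] [ 0.627 -0.291  0.051]
[ 0.3937 -0.3007  0.0261] [-2.31206138 -0.24874103  3.59738385] 0.021753640477398656 21.8167
```

Emit:
move_arm(
  increments=[
    [[0, 0, 0, 0], [0, 0, 0, 0], [0.012, 0, 0, 0], [0.012, 0, 0, 0], [0, 0, 0, 0], [0, 0, 0, 0]],
  ],
  squeeze=25,
)

```text
t: 22.42
tool_pos: [0.3937, -0.3014, 0.0212]
tool_rot: [1.207, 1.207, -1.209]
contact_force: [-6.0, 0.9, 13.0]
opening: 0.0215
```

Emit:
move_arm(
  increments=[
    [[0, 0, 0, 0], [0, 0, 0, 0], [0, 0, 0, 0], [0, 0, 0, 0], [-0.02, 0, 0, 0], [-0.06, 0, 0, 0], [-0.1, 0, 0, 0], [-0.1, 0, 0, 0], [-0.1, 0, 0, 0], [-0.1, 0, 0, 0], [-0.1, 0, 0, 0], [-0.1, 0, 0, 0], [-0.1, 0, 0, 0], [-0.1, 0, 0, 0], [-0.1, 0, 0, 0], [-0.1, 0, 0, 0], [-0.1, 0, 0, 0], [-0.06, 0, 0, 0], [-0.02, 0, 0, 0], [0, 0, 0, 0]],
  ],
  squeeze=100,
)

```text
t: 24.08
tool_pos: [0.3933, -0.3001, 0.3351]
tool_rot: [1.208, 1.207, -1.209]
contact_force: [-0.8, 0.2, -1.9]
opening: 0.0213
```

```bash
python3 -c "
from st import *
steel('crop7.png')"
```

```text
scene 331 deg from level 7.4 [ 0.992 -0.008 -0.129  0.494 -0.296  0.334] [ 0.429 -0.313  0.308] [ 0.582 -0.287  0.358]
top 165 deg from level 8.3 [ 0.989 -0.033 -0.145  0.516 -0.299  0.334] [ 0.431 -0.306  0.316] [ 0.581 -0.289  0.359]
[ 0.3933 -0.3001  0.3351] [-0.83693572  0.20415606 -1.86602813] 0.02128752760081403 24.0833
```

View pics/crop7.png

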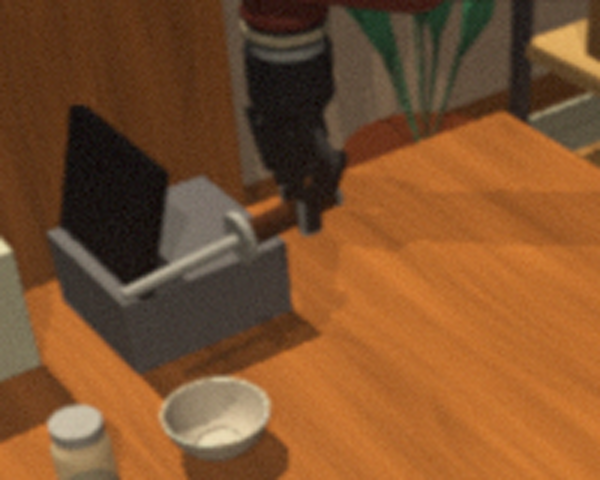

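Emit:
move_arm(
  increments=[
    [[0, 0, 0, 0], [0, 0, 0, 0], [0, 0, 0, 0], [0, 0, 0, 0], [0, 0, 0, 0], [0, 0, 0, 0], [0, 0, 0, 0], [0, 0, 0, 0], [0, 0, 0, 0], [0, 0, 0, 0], [0, 0, 0, 0], [0, 0, 0, 0], [0, 0, 0, 0], [0, 0, 0, 0], [0, 0, 0, 0], [0, 0, 0, 0], [0, 0, 0, 0], [0, 0, 0, 0]],
  ],
)

```text
t: 25.68
tool_pos: [0.3929, -0.2999, 0.3341]
tool_rot: [1.209, 1.209, -1.209]
contact_force: [0.6, -0.5, -1.1]
opening: 0.0213
```

```bash
python3 -c "
from st import *
steel()
p=np.array(ctrl.get_obs()['tool_pos'])
for n in('scene','top'):
    im=img(n);A=world(im,np.ones(im['depth'].shape,bool))
    B=A[(abs(A[:,1]-p[1])<.014)&(A[:,0]>p[0]+.085)&(A[:,0]<p[0]+.2)&(A[:,2]>.25)&(A[:,2]<.4)]
    l=cv2.fitLine(B.astype(np.float32),cv2.DIST_HUBER,0,.005,.01).ravel();print('rod',n,len(B),np.degrees(np.arcsin(l[2]*np.sign(l[0]))),l)
im=img('scene')
A=world(im,np.ones(im['depth'].shape,bool)); C=A[(np.hypot(A[:,0]-.577,A[:,1]+.1415)<.06)&(A[:,2]>.115)&(A[:,2]<.148)]
print('knob',C.mean(0))
for n in('scene','top'):
    img(n)
    for t in ['palette_knife','ice_pick','copper_pan','steel_mug','jar','carton','bowl']:
        r=ctrl.trace(n,t)
        print(n,t,[np.round(d['pixel']).tolist() for d in r[:3]])
"
```

```text
scene 328 deg from level 7.3 [ 0.992 -0.007 -0.127  0.494 -0.296  0.332] [ 0.428 -0.313  0.31 ] [ 0.582 -0.286  0.356]
top 168 deg from level 8.0 [ 0.99  -0.034 -0.139  0.515 -0.299  0.334] [ 0.432 -0.307  0.318] [ 0.581 -0.289  0.359]
[ 0.3929 -0.2999  0.3341] [ 0.55037095 -0.45121583 -1.12057036] 0.02133997955655778 25.6833
rod scene 171 -5.647635 [ 0.99513197  0.00526871 -0.09841029  0.53080195 -0.2959635   0.32721353]
rod top 127 -5.894741 [ 0.9945515  -0.01788433 -0.10270124  0.53648823 -0.2993255   0.33143845]
knob [ 0.5642219  -0.17786887  0.13419961]
scene palette_knife [[268.0, 271.0], [268.0, 429.0]]
scene ice_pick [[236.0, 324.0], [225.0, 236.0], [192.0, 284.0]]
scene copper_pan [[393.0, 360.0]]
scene steel_mug [[308.0, 390.0]]
scene jar [[173.0, 166.0]]
scene carton [[290.0, 360.0], [171.0, 164.0]]
scene bowl [[161.0, 212.0]]
top palette_knife [[169.0, 257.0], [157.0, 232.0], [289.0, 187.0]]
top ice_pick [[237.0, 176.0], [247.0, 268.0], [154.0, 276.0]]
top copper_pan [[180.0, 141.0]]
top steel_mug [[233.0, 176.0], [180.0, 141.0]]
top jar []
top carton [[231.0, 206.0]]
top bowl [[219.0, 403.0]]
```

The rod is about 6° from level and steady over 1.5 s. The guard is about 33 cm up, and the goods and the knob haven't moved. I'm handing in.

```bash
python3 -c "
from h import *
print(ctrl.finish_job())"
```

```text
the job is handed in; nothing more can be done
None
```

The job is handed in, with every step carried out; no verdict is given. I wound the handwheel anticlockwise about 1.2 turns until it hit its stop. I then drew the honing steel from the middle slot along its axis. The tool could only turn about the vertical, so I levelled the steel by pivoting it in a light grip with its tip on clear counter. I then gripped it at 100 N and lifted it.

**Last checks:**
- **Steel:** the rod was about 6° from level (5.6° and 5.9° in the two cameras) and steady over 1.5 s. A fit that also took in the guard read 7–8°. The guard is about 33 cm up and touching nothing.
- **Keeper bar:** measured about 28 mm back, just after winding. The knob was still at its end position in the last check.
- **Other tools and goods:** as far as the detections go, they are where they started, within a few pixels. The top camera missed the jar and gave some poor matches for the ice pick and palette knife. Its bowl position was 8 rows and 6 columns off its first reading, with the arm nearby. The scene camera had the jar and bowl unmoved.

The run took about 26 s of the 72 s allowed.

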